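# Park the stop pin and clear the tube cradle

### The arm

A 7-joint arm with a two-finger parallel gripper is mounted at the origin on the work surface. World frame = base frame: x ahead of the robot, y to its left, z up, the work surface at z = 0. Lengths are in mm, angles in degrees, forces in N, time in s.
With the tool pointing down it reaches from about 425 to 825 mm from the base axis. Payload 3.6 kg.
Tool frame: the origin (TCP) lies at the very end of the fingers, on their centre line; the grasp point (between the pads) lies 19 mm behind it; x points along the fingers, z is the direction in which the jaws open and shut, and the axes are right-handed (so a half turn about x gives the same grasp; the last joint's range is limited). The gripper opens to 85 mm and grips with 20 to 120 N. Pads are 22 mm wide; open, the fingers measure 114 mm over their backs; the gripper's body (76 mm by 85 mm) begins 54 mm behind the grasp point. The pads swing forward as they close: fully open they stand 13 mm farther back than shut.
Start: joints at [75.487, 35.231, -0.722, 81.555, 0.464, 63.22, -2.315], TCP at [146.174, -633.319, 200.297] pointing down, gripper open.
Joint ranges: [-178.69, 178.69], [-17.37, 117.87], [-77.05, 75.6], [15.02, 138.74], [-78.02, 258.01], [0.78, 113.62], [-162.83, 162.83]. Speed limits (degrees/s): [159.86, 159.86, 180, 180, 180, 180, 180].

### API

Orientations are given as a 3x3 rotation matrix whose columns are the frame's x, y, z axes.
In Python, from rig import monitor, cams, job gives the robot as it stands.
- The arm moves only by the tool step_arm, never from a script. Its argument "targets" is a list that holds one entry, the list of rows, each a list of 7 numbers: the shift along the tool's x, y, z in mm, then the turn, a rotation vector about the tool's x, y, z in degrees, then the opening, from 0 (shut) to 1 (fully open). In form: [[[x, y, z, wx, wy, wz, grip], ...]]. A call has 1 to 12 rows; each row shifts and turns the commanded pose from where the row before left it, along the tool's axes as they then stand; what a row does not reach is not made up. A row lasts 1/10 s, in which the tool goes at most 50 mm and 8.59 degrees, less where a joint would pass 70% of its speed; a pose out of reach is approached as far as the arm can. A call is refused whole if a number of a shift passes 50 or a number of a turn 8.59, either way. A call with a gripper value outside its range is refused whole. The fingers move at their own pace and stop on an object; "force" is the grip in N (left out, the last holds). Time passes only in rows, so rows that do not move let the fingers close. It gives the time, the measured TCP pose, the force and the opening at its end, in the units of the state.
- monitor.state(): the state, without advancing time (a new reading comes with each control period).
- cams.camera(name): name is "side" or "top" or "wrist"; returns (picture, depth): 420x560x3 uint8, red, green, blue; 420x560 float32, mm along the optical axis (not along the pixel's ray), 0 where there is no reading.
- cams.camera_model(name): a dict with "vfov" (degrees; the focal length in pixels is half the picture's height over the tangent of half this angle, whatever the lens; pixels are square), "cx", "cy" (the principal point, pixels), "camera_from_world" (4x4, takes a point from world to camera coordinates). Camera axes: x right, y up, looking along -z (the intrinsics and any distortion apply to the point x, -y, -z); pixel columns grow to the right and rows downward; lengths in mm; the calibration is good to about 2 mm. The wrist camera is an equidistant fisheye: a pixel r from the principal point sees the ray r / f radians off the axis. A picture is of the moment at which its call begins: read the wrist's pose just before it. camera_model takes no time and is no camera call; for the wrist camera it gives the pose at the moment of the call.
- job.finish_job(): hands the job in, once; it reports no verdict.
The state is a dict: "t": time; "joint_pos": joint angles; "joint_velocities": joint speeds; "tau": joint torques, N m; "tcp_pos": TCP position; "tool_rot": TCP orientation; "wrist_force": force on the tool from outside, world axes, zero at the start; "moment": the same for the moment, N m; "grip_width": finger opening in mm.
Only numpy, scipy, OpenCV 4.12 (cv2) and the standard library are available. Lean on these libraries where they do the work, as an engineer would, in place of code of your own. Each camera call takes 0.05 s, during which the arm holds its last target. There are 200 camera calls.

### The job

Get the tube cradle ready for the next tube: slide the stop pin back along its slot by its handle until it is out of the channel, and lay the handle over in the side notch so that it stays parked; then, holding the scraper block, push all four steel chips along the channel into the open chip tray at its end. The chips are sharp, so never touch them with the gripper. Finish with the scraper standing upright on its foot on the bench, and leave everything else on the bench where it is.

Things in the scene. Friction and masses are not known exactly. Their poses are not given: they have to be found in the camera images.
- cradle: Steel tube cradle bolted to the bench. Origin: on the bench under the middle of its channel; z up. The channel runs along its y axis, the grey pin barrel stands out on its +x side. Base plate 8 mm thick, x -55 to 95, y -75 to +75 mm.
- channel (a point): Middle of the channel floor, 45 mm above the bench; axes as the cradle's. The channel is 180 mm long (y -90 to +90), open at both ends, and 64 mm wide (x -32 to +32) between two lips 8 mm thick that rise 12 mm above its floor.
- barrel (a point): Middle of the barrel's inner end at the bore axis: cradle frame (32, 0, 58) mm, same axes. The barrel is 30 mm wide (y -15 to +15), 86 mm long (cradle x 32 to 118), its top 72 mm above the bench. Its bore runs along x. In its top, along the middle, runs a slot 14 mm wide (cradle x 58 to 111) in which the pin's handle travels.
- notch (a point): Middle of the side notch, cradle frame (104, 11, 58) mm, same axes: at the slot's outer end (cradle x 97 to 111) the barrel's +y wall is cut away, 14 mm wide, from the top down to 53 mm above the bench, so that the handle can lie over sideways in it.
- pin: Hollow steel stop pin, loose in the bore, 12 mm thick, with a solid round bar handle 10 mm thick. Origin: on the pin's axis where the handle joins. x: away from its tip, the way it is drawn (cradle's +x). z: along the handle, upright through the slot at the start (may lean a little). Tip 64 mm from the origin, tail 55 mm the other way. Tipped well over at the notch, it falls by its own weight.
- pin_tip (a point): Centre of the pin's tip, at the start about halfway across the channel, the pin's underside 7 mm over its floor. Parked: the pin drawn to the slot's outer end, tip inside the barrel, handle laid over to the cradle's +y side, about level, in the notch.
- handle_top (a point): Free end of the pin's handle, 50 mm from the pin's axis.
- chip_tray: Open aluminium tray fixed at one end of the channel (either end, 3 mm from it), 110 x 90 x 38 mm (cradle's x, y, up), walls 3 mm, floor 8 mm thick. Origin: centre of its underside; axes as the cradle's.
- closed_box: Closed aluminium box of the same size as the chip tray, fixed at the other end of the channel. Origin: centre of its underside.
- scraper: Scraper block standing upright on the bench: foot 56 (x) x 22 (y) x 26 mm (z) with a steel sole, and above it a wooden grip 40 (x) x 18 (y) mm; total height 72 mm. Origin: centre of its sole; z up. Its broad faces look along its y axis.
- chip0: Punched round steel slug, 18 mm across, 5 mm thick, lying flat on the channel floor at the start. Origin: centre of its underside.
- chip1: Saw-cut bit of steel, 18 x 12 x 6 mm, lying flat on the channel floor at the start. Origin: centre of its underside.
- chip2: Saw-cut bit of steel, 18 x 12 x 6 mm, lying flat on the channel floor at the start. Origin: centre of its underside.
- chip3: Punched round steel slug, 18 mm across, 5 mm thick, lying flat on the channel floor at the start. Origin: centre of its underside.
- tape_roll: Roll of olive tape, a ring 76 mm across and 48 mm high, lying flat. Origin: centre of its underside. Bystander, to be left alone.
- spray_can: Grey spray can, 64 mm across and 190 mm tall, upright. Origin: centre of its underside. Bystander, to be left alone.
- filler_tin: Low brass-coloured tin, 84 mm across, 55 mm high. Origin: centre of its underside. Bystander, to be left alone.
- wrench: Open-ended wrench lying flat. Origin: centre of its underside. Bystander, to be left alone.
- wood_block: Flat light wooden block 50 x 90 x 22 mm. Origin: centre of its underside. Bystander, to be left alone.
- bent_offcut: Dark bent tube offcut, 32 mm thick, about 200 mm long, lying flat. Origin: centre of its underside. Bystander, to be left alone.
- square_tube: Short piece of square steel bar 120 x 30 x 30 mm. Origin: centre of its underside. Bystander, to be left alone.
Things that resemble listed ones, but are neither listed nor needed, are in the scene too. Leave any turquoise look-alike of the scraper alone.

How it is judged (in metres and radians):
On the way, in this order (a step that is already met when the one before it is completed fails the run):
1. the stop pin is drawn out of the channel and parked, handle laid over in the side notch, with all chips still out of the tray (x of pin in the frame of cradle between 0.098 and 0.111 m and y of pin in the frame of cradle between -0.006 and 0.006 m and angle between pin's own z axis and vertical above 1.2 rad and y of handle_top in the frame of cradle above 0.03 m and not (x of chip0 in the frame of chip_tray between -0.052 and 0.052 m and y of chip0 in the frame of chip_tray between -0.042 and 0.042 m and z of chip0 in the frame of chip_tray below 0.034 m) and not (x of chip1 in the frame of chip_tray between -0.052 and 0.052 m and y of chip1 in the frame of chip_tray between -0.042 and 0.042 m and z of chip1 in the frame of chip_tray below 0.034 m) and not (x of chip2 in the frame of chip_tray between -0.052 and 0.052 m and y of chip2 in the frame of chip_tray between -0.042 and 0.042 m and z of chip2 in the frame of chip_tray below 0.034 m) and not (x of chip3 in the frame of chip_tray between -0.052 and 0.052 m and y of chip3 in the frame of chip_tray between -0.042 and 0.042 m and z of chip3 in the frame of chip_tray below 0.034 m)), for 0.2 s.
2. all four chips are in the chip tray, swept there with the scraper off the bench, the pin still parked (x of pin in the frame of cradle between 0.098 and 0.111 m and y of pin in the frame of cradle between -0.006 and 0.006 m and angle between pin's own z axis and vertical above 1.2 rad and y of handle_top in the frame of cradle above 0.03 m and x of chip0 in the frame of chip_tray between -0.052 and 0.052 m and y of chip0 in the frame of chip_tray between -0.042 and 0.042 m and z of each of chip0, chip1, chip2, chip3 in the frame of chip_tray below 0.034 m and x of chip1 in the frame of chip_tray between -0.052 and 0.052 m and y of chip1 in the frame of chip_tray between -0.042 and 0.042 m and x of chip2 in the frame of chip_tray between -0.052 and 0.052 m and y of chip2 in the frame of chip_tray between -0.042 and 0.042 m and x of chip3 in the frame of chip_tray between -0.052 and 0.052 m and y of chip3 in the frame of chip_tray between -0.042 and 0.042 m and height (world z) of scraper above 0.02 m), for 0.1 s.
At the end, for the whole second after the job is handed in: Pin parked: origin 98 to 111 mm along cradle x, 6 mm or less off the bore axis, handle tipped over 1.2 rad with its end over 30 mm towards +y; all chips inside the chip tray, under 34 mm high; scraper upright within 0.12 rad, sole under 4 mm from the bench; all at rest (x of pin in the frame of cradle between 0.098 and 0.111 m and y of pin in the frame of cradle between -0.006 and 0.006 m and angle between pin's own z axis and vertical above 1.2 rad and y of handle_top in the frame of cradle above 0.03 m and x of chip0 in the frame of chip_tray between -0.052 and 0.052 m and y of chip0 in the frame of chip_tray between -0.042 and 0.042 m and z of each of chip0, chip1, chip2, chip3 in the frame of chip_tray below 0.034 m and x of chip1 in the frame of chip_tray between -0.052 and 0.052 m and y of chip1 in the frame of chip_tray between -0.042 and 0.042 m and x of chip2 in the frame of chip_tray between -0.052 and 0.052 m and y of chip2 in the frame of chip_tray between -0.042 and 0.042 m and x of chip3 in the frame of chip_tray between -0.052 and 0.052 m and y of chip3 in the frame of chip_tray between -0.042 and 0.042 m and linear speed of each of chip0, chip1, chip2, chip3, pin, scraper below 0.02 m/s and height (world z) of scraper below 0.004 m and angle between scraper's own z axis and vertical below 0.12 rad); the robot touches nothing.
It fails at once if the robot touches a chip (over 0.5 N) (contact force between any of the arm, the fingers and chip0 above 0.5 N or contact force between any of the arm, the fingers and chip1 above 0.5 N or contact force between any of the arm, the fingers and chip2 above 0.5 N or contact force between any of the arm, the fingers and chip3 above 0.5 N).
It fails at once if a bystander is moved by more than 30 mm (distance of any of tape_roll, spray_can, filler_tin, wrench, wood_block, bent_offcut, square_tube from where it was at the start of the episode above 0.03 m).
It also fails if it takes over 64 s, if anything falls off the work surface, if the arm or the gripper's body presses on something with over 40 N, if the wrist force passes 120 N, or if a joint passes its speed limit or range.

## Working session

There is one attempt and no reset: what is moved stays moved. The work goes in short steps, Python scripts to look and compute and a tool call to move; the robot and the scene stay as the last step left them, time stands still between calls to the robot, and variables do not carry over. Pictures are saved under pics/ and viewed, about 8 in all and at most 12, crops included, and the job is handed in when it is done.

Besides the shell and the picture viewer there is one more tool, called by a JSON object that holds its "op" and its "data", one argument or row to a line. step_arm: Moves the arm, as the interface text tells. Its arguments: {"type":"object","properties":{"targets":{"type":"array"},"force":{"type":"number"}},"required":["targets"]}

```bash
ls; mkdir -p pics
cat > h.py <<'E'
import numpy as np, cv2
from rig import monitor, cams, job
def shot(n,f=None):
    m=cams.camera_model(n); p,d=cams.camera(n)
    if f: cv2.imwrite('pics/'+f,p[:,:,::-1]); np.savez('pics/'+f[:-4]+'.npz',p=p,d=d,**{k:v for k,v in m.items() if k in('vfov','cx','cy','camera_from_world')})
    return m,p,d
E
python3 - <<'E'
from h import *
print(monitor.state())
for n in('top','side'):
    m,p,d=shot(n,n+'0.png'); print(n,m, d.min(),d.max())
E
```

```text
pics
{'t': 0.0, 'joint_pos': array([75.48951805, 35.2905895 , -0.72388745, 81.64385978,  0.4614486 ,
       63.2216223 , -2.3147305 ]), 'joint_velocities': array([ 0.03282583,  0.01063339, -0.03128356,  0.03339806,  0.02718028,
        0.05423698,  0.01274675]), 'tau': array([ 9.52195223e-04, -4.69211841e+01,  2.58857533e-01, -1.71031952e+01,
        9.74508090e-03,  9.56080214e-03, -2.09565724e-05]), 'tcp_pos': array([ 145.96285339, -632.49380735,  199.10838519]), 'tool_rot': array([[-5.91332237e-04,  9.74387195e-01,  2.24876065e-01],
       [ 2.60925801e-03,  2.24876842e-01, -9.74383701e-01],
       [-9.99996421e-01,  1.05751794e-05, -2.67540452e-03]]), 'wrist_force': array([ 0.65323527,  0.18292265, -0.47599462]), 'moment': array([ 0.03453492, -0.02129882,  0.02640028]), 'grip_width': 85.26398551558829}
top {'vfov': 44.156993452302046, 'cx': 277.7396177024799, 'cy': 209.08974513323543, 'camera_from_world': array([[-2.81621210e-02, -9.99528995e-01, -1.21936035e-02,
         1.87102508e+01],
       [ 9.96110585e-01, -2.90804830e-02,  8.31746841e-02,
        -5.67528106e+02],
       [-8.34901043e-02, -9.80380201e-03,  9.96460380e-01,
        -1.76548504e+03],
       [ 0.00000000e+00,  0.00000000e+00,  0.00000000e+00,
         1.00000000e+00]])} 0.0 2703.903
side {'vfov': 46.54294749316126, 'cx': 279.9007165054247, 'cy': 206.6714727205861, 'camera_from_world': array([[-9.90276141e-01, -1.39076034e-01,  3.31990994e-03,
         5.51332034e+02],
       [ 1.12095854e-01, -7.83579044e-01,  6.11096066e-01,
        -1.15727131e+02],
       [-8.23874052e-02,  6.05526002e-01,  7.91549478e-01,
        -1.38367332e+03],
       [ 0.00000000e+00,  0.00000000e+00,  0.00000000e+00,
         1.00000000e+00]])} 0.0 3389.2705
```

View pics/top0.png

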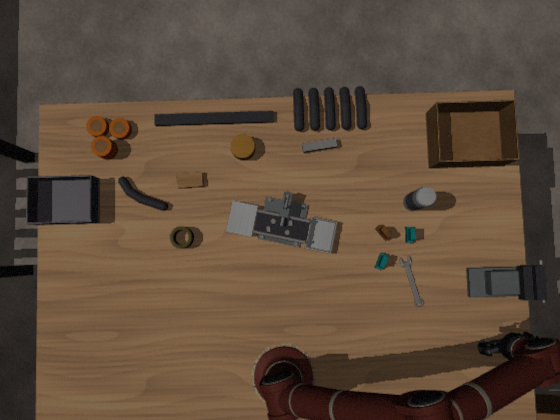

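View pics/side0.png

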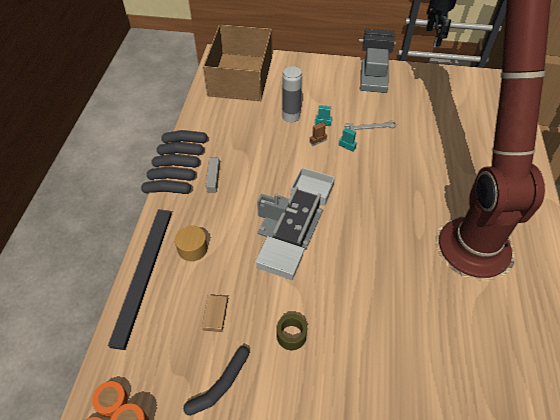

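The top view shows the cradle at about (282,227) with its barrel pointing away from the robot. The brown scraper is at (384,232), with the turquoise look-alikes at (411,235) and (382,261). The side view shows the open tray at the cradle's far (-y) end (323,183) and the closed box at the near end (280,257).

```bash
cat >> h.py <<'E'
def load(f):
    z=np.load('pics/'+f); return z
def K(m):
    return 210/np.tan(np.radians(float(m['vfov']))/2)
def ray(m,u,v,fish=False):
    f=K(m);a=(u-m['cx'])/f;b=(v-m['cy'])/f
    if fish:
        r=np.hypot(a,b); s=np.sin(r)/r if r>0 else 1; d=np.array([a*s,-b*s,-np.cos(r)])
    else: d=np.array([a,-b,-1.])
    T=m['camera_from_world'];R=T[:3,:3]; return -R.T@T[:3,3], R.T@d
def onz(m,u,v,z,fish=False):
    o,d=ray(m,u,v,fish); return o+d*(z-o[2])/d[2]
def dep(m,u,v,d):  # d: depth along optical axis
    o,r=ray(m,u,v); return o+r*d
def proj(m,P,fish=False):
    T=m['camera_from_world'];c=T[:3,:3]@np.asarray(P,float)+T[:3,3];f=K(m)
    x,y,z=c[0],-c[1],-c[2]
    if fish:
        h=np.hypot(x,y);t=np.arctan2(h,z);return m['cx']+f*t*x/h,m['cy']+f*t*y/h
    return m['cx']+f*x/z,m['cy']+f*y/z
E
python3 - <<'E'
from h import *
t=load('top0.npz');s=load('side0.npz')
a=cv2.resize(t['p'][180:260,220:350],None,fx=5,fy=5,interpolation=cv2.INTER_CUBIC)
cv2.imwrite('pics/c_top.png',a[:,:,::-1])
# points by depth
for n,z,pts in(('top',t,[(242,219),(323,236),(283,227),(384,232),(411,235),(382,261),(270,300)]),('side',s,[(280,257),(323,183),(319,133),(298,215),(400,300)])):
    for u,v in pts: print(n,u,v,dep(z,u,v,z['d'][v,u]).round(0))
# height map masks in top
d=t['d'];vv,uu=np.mgrid[0:420,0:560]
E
```

```text
top 242 219 [537. 126.  28.]
top 323 236 [ 471. -151.   11.]
top 283 227 [504. -14.  43.]
top 384 232 [ 477. -352.   68.]
top 411 235 [ 464. -440.   73.]
top 382 261 [ 380. -340.   70.]
top 270 300 [256.  38.  -1.]
side 280 257 [538. 133.  39.]
side 323 183 [ 446. -174.    6.]
side 319 133 [ 477. -349.   48.]
side 298 215 [506. -10.  45.]
side 400 300 [211. 197.   4.]
```

View pics/c_top.png

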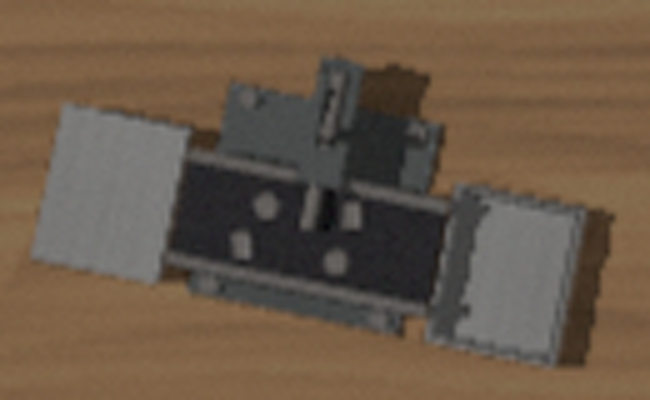

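The crop shows the cradle with four chips at crop px (266,206), (351,216), (240,245) and (336,262). The pin tip is at (310,215), the closed box is on the left, and the open tray is on the right.

Run:
```python
from h import *
t=load('top0.npz')
c=lambda x,y:(220+(x+.5)/5-.5,180+(y+.5)/5-.5)
B=np.array([onz(t,*c(*p),38) for p in[(65,103),(190,128),(160,283),(35,262)]])
T=np.array([onz(t,*c(*p),38) for p in[(458,185),(588,208),(558,366),(428,343)]])
b,q=B.mean(0),T.mean(0);print(b.round(1),q.round(1),'mid',((b+q)/2).round(1),'dist',np.linalg.norm(b-q),'should be 276')
y=(b-q)/np.linalg.norm(b-q);print('yaw of cradle y',np.degrees(np.arctan2(y[1],y[0])))
for k in(B,T):print(np.linalg.norm(np.roll(k,-1,0)-k,axis=1).round(0))
m=cams.camera_model('wrist');st=monitor.state()
T=m['camera_from_world'];print(m['vfov'],m['cx'],m['cy'])
cw=-T[:3,:3].T@T[:3,3];R=st['tool_rot'];print('cam in tool',(R.T@(cw-st['tcp_pos'])).round(1),'cam axes in tool',(R.T@T[:3,:3].T).round(2))
```

```text
[538.3 125.3  38. ] [ 474.8 -143.4   38. ] mid [506.6  -9.1  38. ] dist 276.08213431590093 should be 276
yaw of cradle y 76.69989975713985
[ 88. 108.  87. 111.]
[ 90. 110.  90. 110.]
65.70646984690485 277.47539595093724 213.44622170090338
cam in tool [-172.7   66.3   -1.1] cam axes in tool [[-0.    0.26 -0.97]
 [-0.    0.97  0.26]
 [ 1.    0.   -0.  ]]
```

{"op": "step_arm", "data": {
  "targets": [
    [[-6,0,0,-8,0,0,1],[-6,0,0,-8,0,0,1],[-6,0,0,-8,0,0,1],[-6,0,0,-8,0,0,1],[-6,0,0,-8,0,0,1],[-6,0,0,-8,0,0,1],[-6,0,0,-8,0,0,1],[-8,0,0,-7.7,0,0,1]]
  ]
}}

```text
t: 0.9
tcp_pos: [145.8, -632.7, 249.5]
tool_rot: [[-0.001, 0.225, 0.974], [0.002, 0.974, -0.225], [-1.0, 0.002, -0.001]]
wrist_force: [0.7, 0.4, 0.4]
grip_width: 85.5
```

{"op": "step_arm", "data": {
  "targets": [
    [[0,28,25,0,0,0,1],[0,28,25,0,0,0,1],[0,28,25,0,0,0,1],[0,28,25,0,0,0,1],[0,28,25,0,0,0,1],[0,28,25,0,0,0,1],[0,28,25,0,0,0,1],[0,28,25,0,0,0,1],[0,28,25,0,0,0,1],[0,28,25,0,0,0,1],[0,0,0,0,0,0,1],[0,0,0,0,0,0,1]]
  ]
}}

```text
t: 2.1
tcp_pos: [454.5, -417.2, 249.7]
tool_rot: [[-0.001, 0.227, 0.974], [0.001, 0.974, -0.227], [-1.0, 0.001, -0.001]]
wrist_force: [-0.8, -0.1, -0.6]
grip_width: 85.4
```

Run:
```python
from h import *
s=monitor.state();print(s['t'],s['tcp_pos'],s['tool_rot'].round(3),s['wrist_force'])
shot('wrist','w1.png')
```

```text
2.1 [ 454.46316665 -417.22326706  249.69142491] [[-0.001  0.227  0.974]
 [ 0.001  0.974 -0.227]
 [-1.     0.001 -0.001]] [-0.75815859 -0.10129649 -0.56604867]
```

View pics/w1.png

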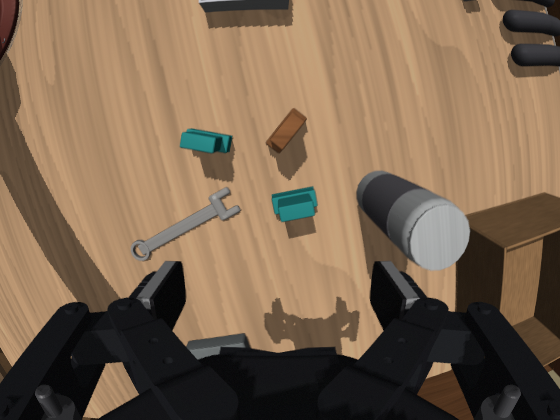

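The wrist view shows the brown scraper at (287,131), with turquoise look-alikes at (207,141) and (295,205). The wrench is near (190,225) and the spray can near (415,225). I'll measure the scraper roughly and move to the pin.

Run:
```python
from h import *
w=load('w1.npz');p=w['p'][80:190,230:350]
h=cv2.cvtColor(p,cv2.COLOR_RGB2HSV)
for y in range(105-80,160-80,4): print([tuple(int(c) for c in p[y,x]) for x in range(35,80,6)])
b=cv2.resize(p,None,fx=6,fy=6,interpolation=cv2.INTER_CUBIC);cv2.imwrite('pics/c_scr.png',b[:,:,::-1])
```

```text
[(183, 148, 112), (189, 152, 115), (184, 148, 112), (180, 144, 109), (184, 147, 113), (187, 150, 113), (191, 154, 117), (185, 148, 113)]
[(182, 147, 111), (190, 153, 116), (185, 149, 113), (178, 143, 108), (184, 148, 112), (127, 93, 65), (189, 152, 115), (181, 146, 111)]
[(184, 148, 113), (191, 154, 117), (187, 150, 114), (179, 144, 109), (113, 76, 48), (113, 74, 46), (153, 119, 88), (183, 147, 112)]
[(188, 151, 115), (191, 154, 116), (186, 150, 113), (179, 143, 108), (132, 87, 54), (132, 86, 53), (117, 77, 48), (190, 152, 115)]
[(190, 153, 116), (188, 152, 115), (185, 148, 113), (111, 72, 45), (137, 90, 55), (135, 88, 55), (131, 85, 53), (193, 155, 118)]
[(189, 153, 116), (187, 150, 114), (185, 149, 114), (139, 92, 57), (138, 91, 56), (136, 90, 56), (93, 62, 39), (189, 152, 115)]
[(186, 150, 113), (185, 149, 113), (101, 67, 41), (140, 92, 57), (137, 90, 56), (137, 90, 56), (101, 81, 61), (165, 132, 100)]
[(183, 147, 112), (180, 144, 110), (135, 89, 56), (133, 87, 54), (133, 88, 55), (85, 59, 40), (101, 81, 62), (190, 152, 115)]
[(180, 144, 110), (102, 67, 41), (119, 77, 47), (117, 76, 47), (115, 76, 47), (100, 80, 61), (101, 81, 61), (189, 152, 116)]
[(172, 139, 107), (90, 59, 37), (125, 83, 51), (124, 82, 50), (77, 56, 40), (100, 80, 60), (100, 81, 61), (188, 152, 115)]
[(181, 146, 111), (111, 73, 44), (102, 66, 40), (125, 81, 51), (99, 79, 59), (100, 80, 61), (100, 81, 61), (188, 151, 115)]
[(184, 148, 113), (99, 79, 59), (62, 40, 24), (87, 69, 51), (102, 81, 61), (99, 80, 60), (100, 80, 60), (187, 151, 115)]
[(184, 148, 113), (101, 81, 61), (93, 73, 55), (103, 82, 62), (103, 83, 62), (99, 79, 60), (100, 80, 61), (178, 143, 109)]
[(170, 137, 104), (182, 146, 111), (104, 83, 63), (105, 83, 63), (104, 84, 63), (98, 78, 59), (101, 81, 61), (151, 121, 92)]
```

View pics/c_scr.png

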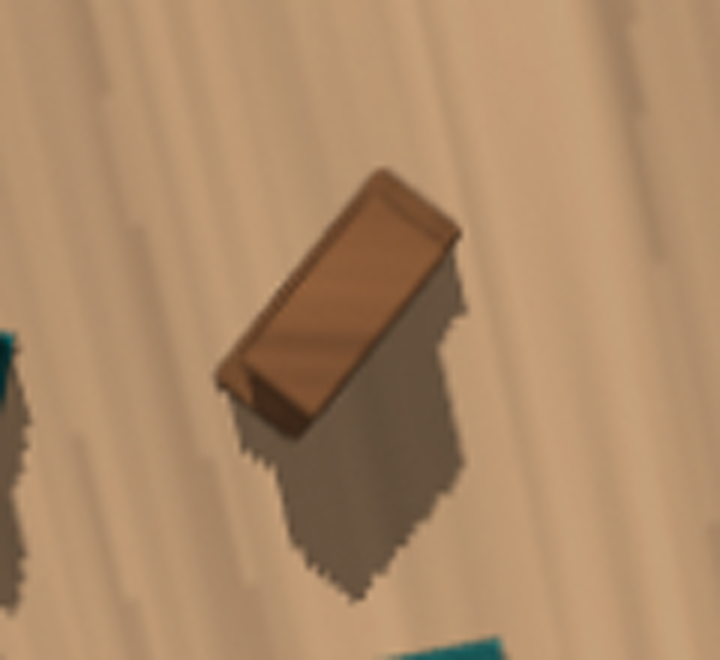

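{"op": "step_arm", "data": {
  "targets": [
    [[0,42,0,0,0,0,0.6],[0,42,0,0,0,0,0.6],[0,42,0,0,0,0,0.6],[0,42,0,0,0,0,0.6],[0,42,0,0,0,0,0.6],[0,42,0,0,0,0,0.6],[0,40,0,0,0,0,0.6],[0,0,0,0,0,0,0.6],[0,0,0,0,0,0,0.6]]
  ]
}}

```text
t: 3.05
tcp_pos: [520.6, -135.0, 250.3]
tool_rot: [[-0.0, 0.23, 0.973], [-0.001, 0.973, -0.23], [-1.0, -0.001, -0.0]]
wrist_force: [0.6, -1.8, -0.4]
grip_width: 51.3
```

The crop shows the scraper's grip top as a rectangle with corners near crop px (380,190), (445,243), (315,415) and (243,362).

Run:
```python
from h import *
w=load('w1.npz')
P=np.array([onz(w,230+(x+.5)/6-.5,80+(y+.5)/6-.5,72,True) for x,y in[(380,190),(445,243),(315,415),(243,362)]])
print(P.round(1).tolist(),np.linalg.norm(np.roll(P,-1,0)-P,axis=1).round(1))
a=(P[2]+P[3])/2-(P[0]+P[1])/2;print('scraper ctr',P.mean(0).round(1),'long axis yaw',np.degrees(np.arctan2(a[1],a[0])))
F=np.array([onz(w,230+(x+.5)/6-.5,80+(y+.5)/6-.5,26,True) for x,y in[(380,168),(460,235),(218,378)]])
print('foot',F.round(1).tolist(),(F[1]+F[2])/2,np.linalg.norm(F[0]-F[1]),np.linalg.norm(F[0]-F[2]))
s=monitor.state();print(s['t'],s['tcp_pos'],s['wrist_force'])
m,p,d=shot('wrist','w2.png')
c=np.array([506.6,-9.1,0]);X=np.array([.973,-.23,0]);Y=np.array([.23,.973,0])
q=p.copy()
for x,y,z in[(32,0,72),(118,15,72),(118,-15,72),(32,15,72),(32,-15,72),(58,0,72),(111,0,72),(-32,90,57),(-32,-90,57),(32,-90,57),(32,90,57),(64,0,108),(-55,-93,38),(55,-93,38),(55,-183,38),(-55,-183,38)]:
    u,v=proj(m,c+X*x+Y*y+[0,0,z],True);cv2.drawMarker(q,(round(u),round(v)),(255,0,255),0,5,1)
cv2.imwrite('pics/w2m.png',cv2.resize(q[0:280,100:500],None,fx=2,fy=2)[:,:,::-1])
```

```text
[[489.5, -338.5, 72.0], [498.7, -350.3, 72.0], [469.1, -375.3, 72.0], [458.8, -363.1, 72.0]] [14.9 38.7 16.  39.4]
scraper ctr [ 479.  -356.8   72. ] long axis yaw -140.502067727386
foot [[493.2, -332.4, 26.0], [505.8, -349.1, 26.0], [451.7, -366.6, 26.0]] [ 478.79540753 -357.86943529   26.        ] 21.00859557957354 53.75140772663509
3.05 [ 520.63507337 -135.03862429  250.33946113] [ 0.5666647  -1.79665233 -0.38635962]
```

View pics/w2m.png

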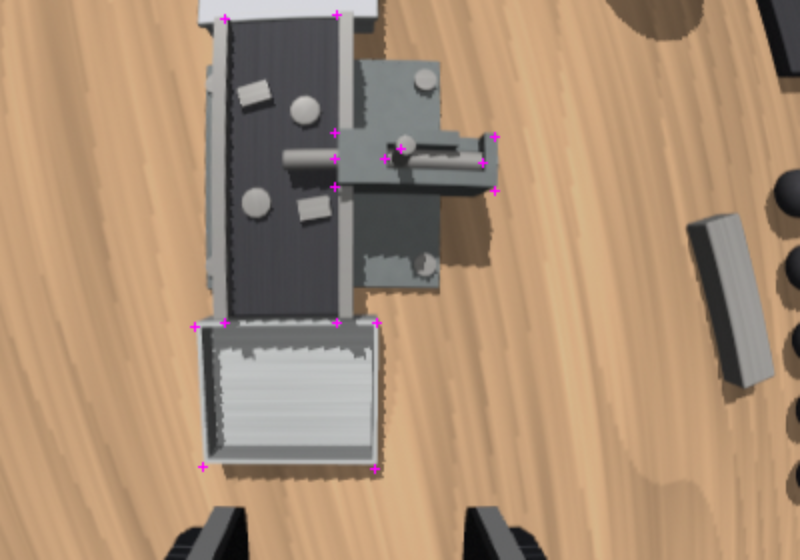

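The wrist view shows the channel with four chips, and the handle top at crop px (405,146). The projected model agrees to about 2 mm, so I shift the cradle origin to (508.6, -7.5). Next I go over the handle.

{"op": "step_arm", "data": {
  "targets": [
    [[15,30,6,0,0,0,0.6],[15,30,6,0,0,0,0.6],[15,30,6,0,0,0,0.6],[15,31.3,5.3,0,0,0,0.6],[30,0,0,0,0,0,0.6],[30,0,0,0,0,0,0.6],[25,0,0,0,0,0,0.6],[24,0,0,0,0,0,0.6],[0,0,0,0,0,0,0.6],[0,0,0,0,0,0,0.6]]
  ]
}}

```text
t: 4.1
tcp_pos: [571.8, -23.7, 81.4]
tool_rot: [[-0.0, 0.233, 0.972], [-0.001, 0.972, -0.233], [-1.0, -0.001, -0.0]]
wrist_force: [0.0, 0.4, 0.5]
grip_width: 51.3
```

{"op": "step_arm", "data": {
  "targets": [
    [[0,0,0,0,0,0,0.3],[0,0,0,0,0,0,0.1],[0,0,0,0,0,0,0],[0,0,0,0,0,0,0],[0,0,0,0,0,0,0],[0,0,0,0,0,0,0]]
  ],
  "force": 30
}}

```text
t: 4.7
tcp_pos: [571.7, -21.5, 81.5]
tool_rot: [[0.0, 0.23, 0.973], [0.0, 0.973, -0.23], [-1.0, 0.0, 0.0]]
wrist_force: [0.9, 0.4, 0.2]
grip_width: 0.2
```

The fingers closed to 0.2 mm, so the handle isn't between the pads. I'll look from the cameras.

Run:
```python
from h import *
m,p,d=shot('wrist','w3.png')
a=cv2.resize(p[100:400,100:480],None,fx=1.05,fy=1.05)
m2,p2,d2=shot('side','s3.png')
u,v=proj(m2,[571.5,-21.5,90]);print(u,v)
u,v=int(u),int(v)
b=cv2.resize(p2[v-50:v+50,u-60:u+60],(378,315),interpolation=cv2.INTER_CUBIC)
cv2.imwrite('pics/v3.png',np.hstack([a[:315],b])[:,:,::-1])
```

```text
275.8729380237184 199.49194322800406
```

View pics/v3.png

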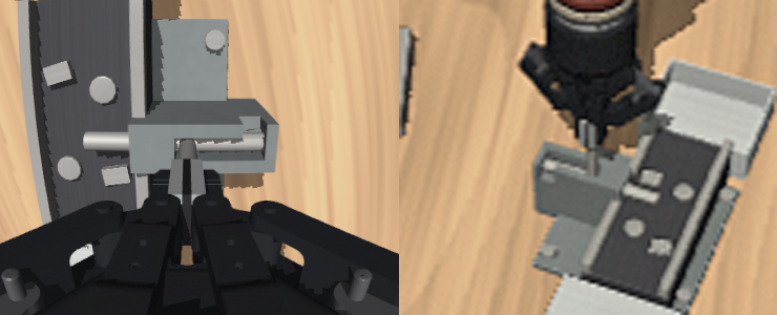

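Run:
```python
from h import *
s=monitor.state();print(s['t'],s['tcp_pos'],s['grip_width'],s['wrist_force'],s['moment'])
w=load('w3.npz');q=load('s3.npz')
a=cv2.resize(w['p'][190:340,220:340],(480,600),interpolation=cv2.INTER_CUBIC)
b=cv2.resize(q['p'][150:240,250:300],(320,600),interpolation=cv2.INTER_CUBIC)
cv2.imwrite('pics/v4.png',np.hstack([a,b])[:,:,::-1])
for P in([571.7,-21.5,81],[571.2,-22.3,108],[571.2,-22.3,72],[571.2,-22.3,95]): print(P,proj(w,P,True),proj(q,P))
```

```text
4.8 [571.64398163 -21.47688481  81.35624421] 0.3765148842684561 [-0.25749012  0.09957879 -0.40094527] [ 0.01569371  0.01150858 -0.03733798]
[571.7, -21.5, 81] (np.float64(278.00716846542855), np.float64(247.773762279914)) (np.float64(275.8131149182042), np.float64(201.46763069606712))
[571.2, -22.3, 108] (np.float64(277.5786554919518), np.float64(269.18713459349294)) (np.float64(276.00028369214596), np.float64(195.25300949346857))
[571.2, -22.3, 72] (np.float64(277.45017941102475), np.float64(243.71495213059626)) (np.float64(276.0383359624658), np.float64(203.23094776554512))
[571.2, -22.3, 95] (np.float64(277.52650078564676), np.float64(258.86415476068845)) (np.float64(276.01420752045215), np.float64(198.1722424802012))
```

View pics/v4.png

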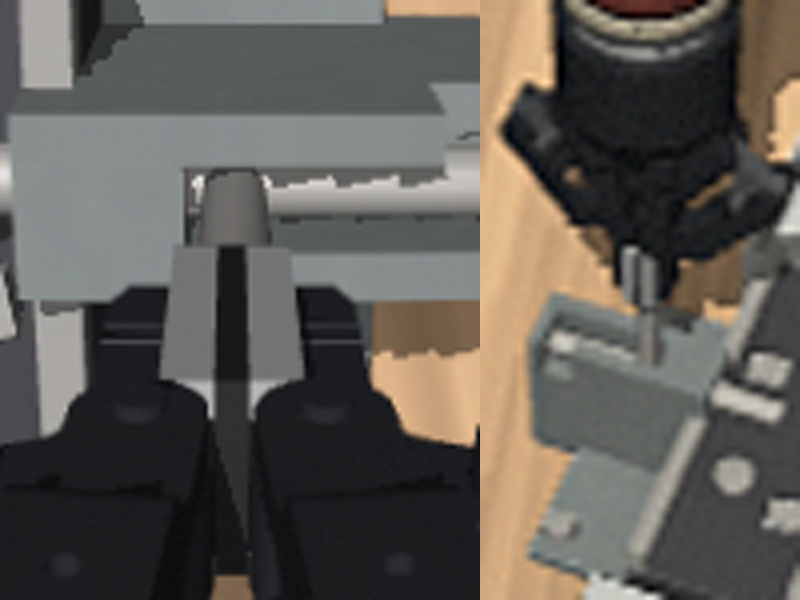

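Run:
```python
from h import *
c=np.array([508.6,-7.5,0]);X=np.array([.973,-.23,0]);Y=np.array([.23,.973,0])
w=load('w3.npz');q=load('s3.npz')
def wd(u,v):
    o,r=ray(w,u,v,True);f=w['camera_from_world'][:3,:3]@r
    P=o+r*w['d'][v,u]/(-f[2]);e=P-c;return np.array([e@X,e@Y,P[2]]).round(1)
for v in range(232,290,3): print(v,[(u,wd(u,v).tolist()) for u in(264,268,278,279,289,292)])
print()
for v in range(184,208,2):
    for u in(274,276,278):
        P=dep(q,u,v,q['d'][v,u]);e=P-c;print(v,u,np.array([e@X,e@Y,P[2]]).round(0).tolist(),q['p'][v,u].tolist(),end=' ')
    print()
```

```text
232 [(264, [56.3, 7.1, 71.2]), (268, [58.4, 4.0, 62.0]), (278, [64.7, 5.4, 66.1]), (279, [65.3, 5.3, 65.7]), (289, [71.5, 4.1, 62.3]), (292, [73.4, 4.2, 62.5])]
235 [(264, [56.3, 5.3, 71.3]), (268, [58.5, 2.5, 63.4]), (278, [64.6, 5.6, 72.3]), (279, [65.2, 5.7, 72.6]), (289, [71.5, 2.3, 62.6]), (292, [73.4, 2.2, 62.6])]
238 [(264, [56.3, 3.2, 70.7]), (268, [58.4, 0.3, 62.6]), (278, [64.6, 5.4, 76.9]), (279, [65.2, 5.6, 77.6]), (289, [71.5, 0.5, 63.2]), (292, [73.4, 0.2, 62.4])]
241 [(264, [56.3, 1.4, 71.1]), (268, [58.4, -1.5, 63.3]), (278, [64.6, 5.4, 82.2]), (279, [65.2, 5.3, 81.8]), (289, [71.5, -1.5, 63.3]), (292, [73.5, -2.1, 61.5])]
244 [(264, [56.3, -0.2, 71.8]), (268, [58.3, -4.6, 60.2]), (278, [64.6, 5.7, 87.7]), (279, [65.1, 5.4, 86.9]), (289, [71.7, -4.7, 60.1]), (292, [73.6, -4.5, 60.5])]
247 [(264, [56.2, -2.5, 71.1]), (268, [58.3, -6.3, 61.0]), (278, [64.6, 5.5, 91.8]), (279, [65.1, 5.7, 92.4]), (289, [71.7, -6.3, 61.1]), (292, [73.6, -6.5, 60.8])]
250 [(264, [56.2, -4.6, 70.5]), (268, [58.4, -6.5, 65.7]), (278, [64.6, 5.4, 95.9]), (279, [65.1, 5.9, 97.0]), (289, [71.5,
[... 3103 characters left out ...]
, 116.0] [78, 79, 77] 196 278 [85.0, -69.0, 15.0] [70, 71, 65] 
198 274 [69.0, 3.0, 96.0] [113, 116, 111] 198 276 [-253.0, 794.0, 1164.0] [125, 124, 116] 198 278 [82.0, -60.0, 18.0] [84, 84, 81] 
200 274 [71.0, -2.0, 81.0] [92, 94, 91] 200 276 [64.0, 2.0, 89.0] [131, 127, 122] 200 278 [63.0, -11.0, 75.0] [110, 115, 111] 
202 274 [70.0, 1.0, 75.0] [90, 92, 88] 202 276 [63.0, 4.0, 84.0] [124, 122, 116] 202 278 [61.0, -7.0, 70.0] [83, 85, 83] 
204 274 [68.0, 7.0, 75.0] [119, 123, 118] 204 276 [64.0, 2.0, 71.0] [126, 124, 118] 204 278 [58.0, -0.0, 71.0] [105, 110, 105] 
206 274 [66.0, 10.0, 71.0] [116, 120, 116] 206 276 [60.0, 10.0, 73.0] [126, 132, 128] 206 278 [56.0, 6.0, 70.0] [129, 135, 130]
```

Run:
```python
from h import *
for f,tcp in(('w1.npz',[454.5,-417.2,249.7]),('w2.npz',[520.6,-135,250.3])):
    w=load(f)
    for v in range(250,312,6):
        o=[]
        for u in range(160,190,8):
            O,r=ray(w,u,v,True);g=w['camera_from_world'][:3,:3]@r;P=O+r*w['d'][v,u]/(-g[2]);o.append((P-tcp).round(0).tolist())
        print(f,v,o)
```

```text
w1.npz 250 [[-192.0, -61.0, -252.0], [-179.0, -64.0, -251.0], [-166.0, -66.0, -249.0], [-155.0, -69.0, -252.0]]
w1.npz 256 [[-195.0, -70.0, -251.0], [-182.0, -73.0, -251.0], [-170.0, -76.0, -252.0], [-158.0, -78.0, -252.0]]
w1.npz 262 [[-198.0, -79.0, -251.0], [-43.0, 23.0, 50.0], [15.0, 66.0, 173.0], [-161.0, -87.0, -251.0]]
w1.npz 268 [[-45.0, 23.0, 56.0], [-41.0, 22.0, 56.0], [-40.0, 20.0, 52.0], [-164.0, -96.0, -251.0]]
w1.npz 274 [[-43.0, 23.0, 62.0], [-40.0, 22.0, 61.0], [-40.0, 18.0, 53.0], [-167.0, -105.0, -249.0]]
w1.npz 280 [[-41.0, 22.0, 67.0], [-39.0, 20.0, 64.0], [-41.0, 15.0, 53.0], [-170.0, -114.0, -250.0]]
w1.npz 286 [[-40.0, 22.0, 71.0], [-40.0, 18.0, 64.0], [-41.0, 13.0, 55.0], [-43.0, 8.0, 44.0]]
w1.npz 292 [[-39.0, 20.0, 73.0], [-40.0, 17.0, 67.0], [-41.0, 11.0, 57.0], [-43.0, 6.0, 46.0]]
w1.npz 298 [[-40.0, 18.0, 74.0], [-41.0, 14.0, 67.0], [-42.0, 9.0, 58.0], [-44.0, 3.0, 46.0]]
w1.npz 304 [[-40.0, 16.0, 75.0], [-41.0, 12.0, 68.0], [-43.0, 6.0, 58.0], [-44.0, 0.0, 47.0]]
w1.npz 310 [[-41.0, 14.0, 76.0], [-42.0, 9.0, 68.0], [-43.0, 5.0, 60.0], [-189.0, -166.0, -2
[... 480 characters left out ...]
0, -251.0], [-193.0, -101.0, -252.0], [-181.0, -104.0, -252.0], [-169.0, -106.0, -253.0]]
w2.npz 280 [[15.0, 66.0, 173.0], [-197.0, -111.0, -252.0], [-184.0, -113.0, -252.0], [-36.0, 16.0, 57.0]]
w2.npz 286 [[-214.0, -118.0, -253.0], [-201.0, -121.0, -252.0], [-188.0, -123.0, -252.0], [-34.0, 17.0, 63.0]]
w2.npz 292 [[-218.0, -128.0, -252.0], [-34.0, 22.0, 78.0], [-30.0, 22.0, 80.0], [-28.0, 21.0, 78.0]]
w2.npz 298 [[-221.0, -138.0, -250.0], [-33.0, 21.0, 81.0], [-30.0, 21.0, 81.0], [-28.0, 20.0, 80.0]]
w2.npz 304 [[-39.0, 18.0, 78.0], [-32.0, 21.0, 85.0], [-29.0, 21.0, 85.0], [-27.0, 20.0, 84.0]]
w2.npz 310 [[-38.0, 18.0, 82.0], [-31.0, 21.0, 89.0], [-28.0, 20.0, 89.0], [-25.0, 20.0, 89.0]]
```

Wrist depth and side depth agree: the real shut fingertips sit 35 mm behind the reported TCP, so the fingers closed 8 mm above the handle top. I'll use that offset from now on: open, go down 35, and close.

{"op": "step_arm", "data": {
  "targets": [
    [[0,0,0,0,0,0,0.4],[0,0,0,0,0,0,0.4],[0,0,0,0,0,0,0.4],[12,0,0,0,0,0,0.4],[12,0,0,0,0,0,0.4],[11,0,0,0,0,0,0.4],[0,0,0,0,0,0,0],[0,0,0,0,0,0,0],[0,0,0,0,0,0,0],[0,0,0,0,0,0,0],[0,0,0,0,0,0,0]]
  ],
  "force": 30
}}

```text
t: 5.9
tcp_pos: [571.9, -21.5, 46.7]
tool_rot: [[0.001, 0.23, 0.973], [0.0, 0.973, -0.23], [-1.0, 0.0, 0.001]]
wrist_force: [-0.2, -0.4, -1.2]
grip_width: 8.8
```

{"op": "step_arm", "data": {
  "targets": [
    [[0,0,4,0,0,0,0],[0,0,5,0,0,0,0],[0,0,5,0,0,0,0],[0,0,5,0,0,0,0],[0,0,5,0,0,0,0],[0,0,5,0,0,0,0],[0,0,5,0,0,0,0],[0,0,5,0,0,0,0],[0,0,0,0,0,0,0],[0,0,0,0,0,0,0]]
  ]
}}

```text
t: 6.9
tcp_pos: [609.5, -30.5, 46.2]
tool_rot: [[-0.0, 0.23, 0.973], [0.0, 0.973, -0.23], [-1.0, -0.0, -0.0]]
wrist_force: [0.5, -0.7, -1.3]
grip_width: 9.0
```

{"op": "step_arm", "data": {
  "targets": [
    [[0.2,3.7,0,0,0,0,0],[0.5,3.7,0,0,0,0,0],[0.8,3.6,0,0,0,0,0],[1.1,3.5,0,0,0,0,0],[1.4,3.4,0,0,0,0,0],[1.7,3.3,0,0,0,0,0]]
  ]
}}

```text
t: 7.5
tcp_pos: [613.4, -15.7, 41.5]
tool_rot: [[-0.003, 0.233, 0.972], [-0.008, 0.972, -0.233], [-1.0, -0.009, -0.001]]
wrist_force: [-2.5, -8.1, 9.1]
grip_width: 9.0
```

{"op": "step_arm", "data": {
  "targets": [
    [[2,3.1,0,0,0,0,0],[2.2,3,0,0,0,0,0],[2.5,2.8,0,0,0,0,0],[2.7,2.5,0,0,0,0,0],[3,2.2,0,0,0,0,0],[3,2,0,0,0,0,0],[0,0,0,0,0,0,0],[0,0,0,0,0,0,0]]
  ]
}}

```text
t: 8.3
tcp_pos: [614.1, -15.4, 40.1]
tool_rot: [[-0.008, 0.241, 0.97], [-0.033, 0.97, -0.241], [-0.999, -0.034, 0.0]]
wrist_force: [-29.3, -24.4, 83.1]
grip_width: 9.2
```

Motion in y was blocked with 83 N upward, so the fingertips are resting on the barrel's top wall. I'll back off along the arc, regrip higher on the handle and tip again.

{"op": "step_arm", "data": {
  "targets": [
    [[-9,-8,0,0,0,0,0],[-8.4,-7.6,0,0,0,0,0],[-2,-3.3,0,0,0,0,0],[-1.5,-3.4,0,0,0,0,0],[-1.1,-3.5,0,0,0,0,0],[-0.8,-3.6,0,0,0,0,0],[-0.5,-3.7,0,0,0,0,0],[-0.2,-3.7,0,0,0,0,0],[0,0,0,0,0,0,0],[0,0,0,0,0,0,0]]
  ]
}}

```text
t: 9.3
tcp_pos: [609.7, -22.9, 47.3]
tool_rot: [[-0.001, 0.225, 0.974], [0.009, 0.974, -0.225], [-1.0, 0.009, -0.003]]
wrist_force: [2.8, 4.2, -8.9]
grip_width: 8.8
```

{"op": "step_arm", "data": {
  "targets": [
    [[0,-3,0,0,0,0,0],[0,-3,0,0,0,0,0.2],[0,0,0,0,0,0,0.2],[-6,0,0,0,0,0,0.2],[-5,0,0,0,0,0,0.2],[0,0,0,0,0,0,0.2],[0,0,0,0,0,0,0],[0,0,0,0,0,0,0],[0,0,0,0,0,0,0],[0,0,0,0,0,0,0]]
  ]
}}

```text
t: 10.3
tcp_pos: [608.1, -36.3, 59.6]
tool_rot: [[-0.0, 0.23, 0.973], [0.0, 0.973, -0.23], [-1.0, 0.0, -0.0]]
wrist_force: [0.2, 0.5, -0.8]
grip_width: -0.1
```

{"op": "step_arm", "data": {
  "targets": [
    [[-25,-20,0,0,0,0,0.3],[-25,-20,0,0,0,0,0.3],[-25,-20,0,0,0,0,0.3],[0,0,0,0,0,0,0.3]]
  ]
}}

```text
t: 10.7
tcp_pos: [596.3, -99.5, 138.1]
tool_rot: [[0.007, 0.236, 0.972], [-0.004, 0.972, -0.236], [-1.0, -0.002, 0.007]]
wrist_force: [0.4, -0.5, -0.4]
grip_width: 25.4
```

```bash
cat >> h.py <<'E'
C=np.array([508.6,-7.5,0]);X=np.array([.973,-.23,0]);Y=np.array([.23,.973,0])
def wcloud(w):
    vv,uu=np.mgrid[0:420,0:560];f=K(w);a=(uu-w['cx'])/f;b=(vv-w['cy'])/f
    r=np.hypot(a,b)+1e-9;t=np.tan(r)/r
    d=w['d'];cam=np.stack([a*t*d,-b*t*d,-d],-1)
    T=w['camera_from_world'];P=(cam-T[:3,3])@T[:3,:3];P[d<=0]=np.nan
    e=P-C;return np.stack([e@X,e@Y,P[...,2]],-1)
E
python3 - <<'E'
from h import *
s=monitor.state();print(s['t'],s['tcp_pos'])
m,p,d=shot('wrist','w5.png');w=load('w5.npz');G=wcloud(w)
k=(abs(G[...,0]-90)<35)&(abs(G[...,1]-15)<45)&(G[...,2]>76)&(G[...,2]<125)
q=G[k];vv,uu=np.nonzero(k);print(len(q))
for z in range(76,125,3):
    s_=q[(q[:,2]>=z)&(q[:,2]<z+3)]
    if len(s_)>3: print(z,len(s_),s_.mean(0).round(1),s_.min(0).round(1),s_.max(0).round(1))
cv2.imwrite('pics/v5.png',cv2.resize(p[60:330,120:480],(800,600))[:,:,::-1])
E
```

```text
10.7 [596.30497753 -99.53231497 138.1073471 ]
0
```

View pics/v5.png

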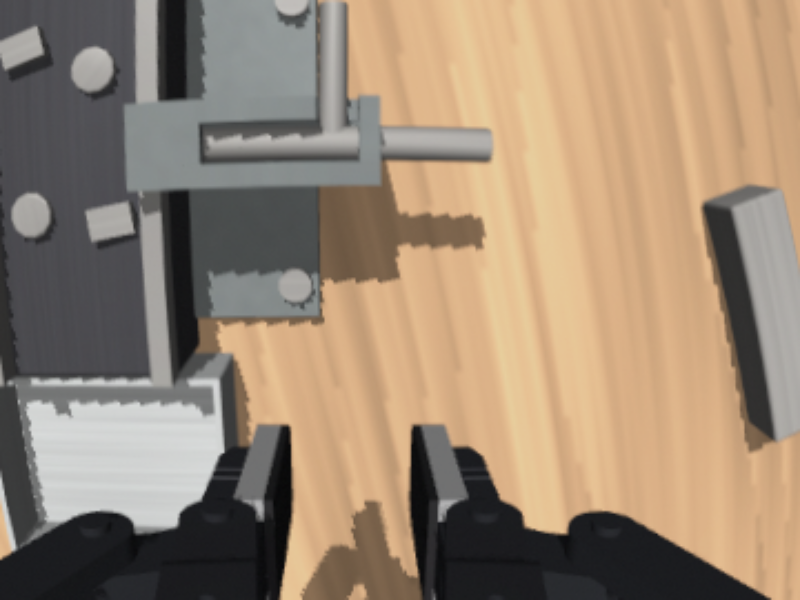

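The picture shows the handle laid over in the notch, crop px (333,10)–(335,130), with the pin drawn out of the channel. I'll check its numbers and plan the scraper grasp.

Run:
```python
from h import *
w=load('w5.npz');G=wcloud(w)
for y in(22,30,38,44,48,52):
    k=(abs(G[...,1]-y)<2)&(G[...,0]>85)&(G[...,0]<125)&(G[...,2]>45);q=G[k]
    if len(q): print(y,len(q),q.mean(0).round(1),q[:,0].min().round(1),q[:,0].max().round(1),q[:,2].max().round(1))
# chips
k=(abs(G[...,0])<28)&(abs(G[...,1])<88)&(G[...,2]>48)&(G[...,2]<58)
n,l,st,c=cv2.connectedComponentsWithStats(k.astype(np.uint8))
for i in range(1,n):
    if st[i,4]>60: print('chip?',st[i,4],np.nanmean(G[l==i],0).round(1))
```

```text
22 69 [101.9  21.9  61.3] 97.2 106.4 64.2
30 66 [101.9  30.1  61. ] 97.3 106.5 64.0
38 66 [102.   38.   61.1] 97.3 106.5 63.2
44 67 [102.  44.  61.] 97.4 106.6 63.1
48 58 [102.1  47.9  61. ] 97.4 106.6 63.2
52 2 [102.4  50.   61.2] 102.1 102.8 61.4
chip? 271 [-16.6  42.9  50. ]
chip? 289 [12.5 31.4 49.1]
chip? 246 [-15.3 -22.3  49. ]
chip? 297 [ 17.7 -26.3  50. ]
```

Pin origin x is about 102 mm, the handle is level, and its end is at y about 50, so it's parked. The chips lie at y 43, 31, -22 and -26. Next I go to the scraper.

{"op": "step_arm", "data": {
  "targets": [
    [[-3,-35,-7,0,0,0,0.5],[-3,-35,-7,0,0,0,0.5],[-3,-35,-7,0,0,0,0.5],[-3,-35,-7,0,0,0,0.5],[0,-35,-7,0,0,0,0.5],[0,-35,-7,0,0,0,0.5],[0,-35,-7,0,0,0,0.5],[0,-33,-6,0,0,0,0.5],[0,0,0,0,0,0,0.5]]
  ]
}}

```text
t: 11.65
tcp_pos: [473.0, -358.0, 144.8]
tool_rot: [[-0.005, 0.239, 0.971], [-0.002, 0.971, -0.239], [-1.0, -0.003, -0.004]]
wrist_force: [0.4, -0.1, -0.7]
grip_width: 42.8
```

{"op": "step_arm", "data": {
  "targets": [
    [[0,0,0,7.4,0,0,0.5],[0,0,0,7.4,0,0,0.5],[0,0,0,7.4,0,0,0.5],[0,0,0,7.4,0,0,0.5],[0,0,0,7.6,0,0,0.5],[0,0,0,0,0,0,0.5],[0,0,0,0,0,0,0.5]]
  ]
}}

```text
t: 12.35
tcp_pos: [477.4, -350.9, 146.0]
tool_rot: [[-0.001, 0.769, 0.64], [0.001, 0.64, -0.769], [-1.0, 0.0, -0.002]]
wrist_force: [0.5, -0.2, -0.6]
grip_width: 42.8
```

Run:
```python
from h import *
s=monitor.state();print(s['t'],s['tcp_pos'],s['tool_rot'].round(3).tolist())
m,p,d=shot('wrist','w6.png');w=load('w6.npz');G=wcloud(w)
W=G[...,:1]*X+G[...,1:2]*Y+C; W[...,2]=G[...,2]
for lo,hi in((68,78),(22,30)):
    k=(np.hypot(W[...,0]-479,W[...,1]+357)<45)&(W[...,2]>lo)&(W[...,2]<hi)
    q=W[k][:,:2].astype(np.float32)
    if len(q)>20: print(lo,len(q),W[k][:,2].mean(),cv2.minAreaRect(q))
T=np.array([479,-357.3,-2])-s['tcp_pos'];print((s['tool_rot'].T@T).round(1))
```

```text
12.35 [ 477.44303313 -350.89753158  145.96848019] [[-0.001, 0.769, 0.64], [0.001, 0.64, -0.769], [-1.0, 0.0, -0.002]]
68 1086 70.91984843301286 ((479.1014404296875, -356.4935302734375), (39.58309555053711, 18.01346778869629), 38.67967987060547)
22 335 24.752730179899757 ((479.5074768066406, -356.19915771484375), (54.38087463378906, 21.22113609313965), 39.561580657958984)
[148.   -2.9   6.2]
```

{"op": "step_arm", "data": {
  "targets": [
    [[25,-2.2,5.4,0.7,0,0,0.5],[25,0,0,0,0,0,0.5],[25,0,0,0,0,0,0.5],[25,0,0,0,0,0,0.5],[20,0,0,0,0,0,0.5],[15,0,0,0,0,0,0.5],[11,0,0,0,0,0,0.5],[0,0,0,0,0,0,0.5],[0,0,0,0,0,0,0.5]]
  ]
}}

```text
t: 13.3
tcp_pos: [479.2, -358.4, 1.2]
tool_rot: [[0.001, 0.779, 0.627], [-0.0, 0.627, -0.779], [-1.0, 0.0, 0.001]]
wrist_force: [-0.3, 0.0, 0.2]
grip_width: 42.6
```

{"op": "step_arm", "data": {
  "targets": [
    [[0,0,0,0,0,0,0.2],[0,0,0,0,0,0,0.1],[0,0,0,0,0,0,0],[0,0,0,0,0,0,0],[0,0,0,0,0,0,0],[0,0,0,0,0,0,0]]
  ],
  "force": 80
}}

```text
t: 13.9
tcp_pos: [479.5, -358.7, 1.9]
tool_rot: [[0.002, 0.779, 0.627], [-0.001, 0.627, -0.779], [-1.0, 0.001, 0.002]]
wrist_force: [-0.2, 1.5, 5.9]
grip_width: 17.1
```

{"op": "step_arm", "data": {
  "targets": [
    [[-10,0,0,0,0,0,0],[-25,0,0,0,0,0,0],[-25,0,0,0,0,0,0],[-25,0,0,7.5,0,0,0],[-25,0,0,7.5,0,0,0],[0,0,0,7.5,0,0,0],[0,0,0,7.5,0,0,0],[0,0,0,7.5,0,0,0],[0,0,0,7.5,0,0,0],[0,0,0,7.1,0,0,0],[0,0,0,0,0,0,0],[0,0,0,0,0,0,0]]
  ]
}}

```text
t: 15.1
tcp_pos: [478.3, -357.6, 110.4]
tool_rot: [[-0.001, 0.974, -0.227], [0.001, -0.227, -0.974], [-1.0, -0.001, -0.001]]
wrist_force: [0.3, -0.1, -1.8]
grip_width: 17.2
```

Run:
```python
from h import *
s=monitor.state();print(s['t'],s['tcp_pos'],s['tool_rot'].round(3).tolist(),s['wrist_force'],s['grip_width'])
T=C-1.2*X+76*Y;T[2]=112;print((s['tool_rot'].T@(T-s['tcp_pos'])).round(1), np.degrees(np.arctan2(s['tool_rot'][1,2],s['tool_rot'][0,2])))
```

```text
15.1 [ 478.29278528 -357.60355966  110.44559361] [[-0.001, 0.974, -0.227], [0.001, -0.227, -0.974], [-1.0, -0.001, -0.001]] [ 0.27944277 -0.13799758 -1.82271108] 17.15284665601487
[  -1.2  -51.  -423.8] -103.13750967154778
```

{"op": "step_arm", "data": {
  "targets": [
    [[0,-5,-40,0,0,0,0],[0,-5,-40,0,0,0,0],[0,-5,-40,0,0,0,0],[0,-5,-40,0,0,0,0],[0,-5,-40,0,0,0,0],[0,-5,-40,0,0,0,0],[0,-5,-40,0,0,0,0],[0,-5,-40,0,0,0,0],[0,-5,-40,0,0,0,0],[0,-5,-40,0,0,0,0],[0,-1,-24,0,0,0,0],[0,0,0,0,0,0,0]]
  ]
}}

```text
t: 16.3
tcp_pos: [526.9, 72.4, 110.8]
tool_rot: [[0.001, 0.976, -0.22], [0.004, -0.22, -0.976], [-1.0, -0.0, -0.004]]
wrist_force: [0.0, 0.2, -1.6]
grip_width: 17.3
```

{"op": "step_arm", "data": {
  "targets": [
    [[0,0,0,0,0,0,0],[0,0,0,0,0,0,0]]
  ]
}}

```text
t: 16.5
tcp_pos: [526.3, 64.3, 110.7]
tool_rot: [[-0.001, 0.973, -0.232], [-0.001, -0.232, -0.973], [-1.0, -0.0, 0.001]]
wrist_force: [-0.4, 0.3, -2.0]
grip_width: 17.1
```

Run:
```python
from h import *
s=monitor.state();print(s['t'],s['tcp_pos'],s['tool_rot'].round(3).tolist(),s['wrist_force'],s['grip_width'])
T=C-1.2*X+76*Y;T[2]=112;print('togo',(s['tool_rot'].T@(T-s['tcp_pos'])).round(1), np.degrees(np.arctan2(s['tool_rot'][1,2],s['tool_rot'][0,2])))
m,p,d=shot('wrist','w7.png')
t0=C+76*Y
q=p.copy();
for x in(-28,28):
  for y in(65,87):
    u,v=proj(m,C+x*X+y*Y+[0,0,110],True);cv2.drawMarker(q,(round(u),round(v)),(255,0,255),0,5,1)
for x,y,z in((-32,90,57),(32,90,57),(-32,-90,57),(32,-90,57),(32,0,57),(-32,0,57)):
    u,v=proj(m,C+x*X+y*Y+[0,0,z],True);cv2.drawMarker(q,(round(u),round(v)),(0,255,0),0,7,1)
cv2.imwrite('pics/v7.png',q[:,:,::-1])
```

```text
16.5 [526.33766226  64.26380819 110.71488013] [[-0.001, 0.973, -0.232], [-0.001, -0.232, -0.973], [-1.0, -0.0, 0.001]] [-0.40302268  0.29978789 -2.02191325] 17.062677228835366
togo [-1.3 -2.  -2.1] -103.3954369978328
```

View pics/v7.png

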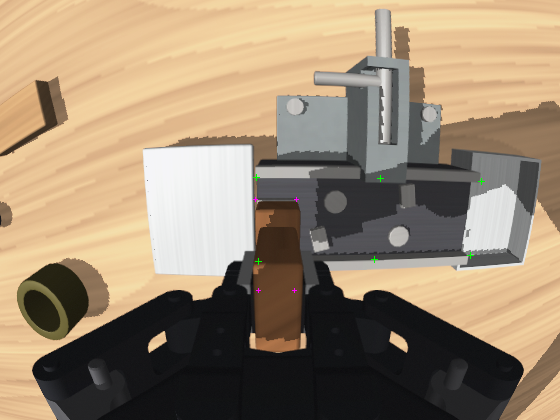

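The wrist view shows the scraper held over the channel's +y end. The lip markers line up, the chips are ahead on the right, and the pin is parked. I'll get the exact foot edges from depth.

Run:
```python
from h import *
w=load('w7.npz');G=wcloud(w)
for v in range(196,240,4): print(v,[G[v,u].round(1).tolist() for u in(258,268,278,288,298)])
L=G[(G[...,2]>54)&(G[...,2]<62)&(abs(G[...,1])<60)&(G[...,0]>-45)&(G[...,0]<45)]
for sgn in(-1,1):
    q=L[sgn*L[:,0]>25]; print(len(q),np.percentile(q[:,0],[1,10,90,99]).round(1))
k=(G[...,2]>100)&(G[...,0]>10)&(G[...,0]<60);q=G[k];h=q[:,2];print(np.percentile(h,[1,10,30,50,70,90,99]).round(1),np.percentile(q[:,0],99.5),np.percentile(q[:,1],[1,99]))
```

```text
196 [[15.5, 89.5, 44.2], [15.5, 82.0, 44.0], [15.7, 74.5, 45.0], [15.6, 67.0, 44.9], [15.4, 59.4, 43.7]]
200 [[28.2, 85.3, 113.9], [28.2, 80.0, 113.9], [28.2, 74.6, 114.0], [28.2, 69.3, 114.0], [12.2, 59.3, 43.6]]
204 [[27.9, 84.9, 121.8], [28.5, 79.7, 124.4], [27.9, 74.6, 121.9], [28.2, 69.6, 123.2], [9.3, 59.3, 44.2]]
208 [[28.3, 84.3, 131.7], [28.3, 79.5, 131.9], [27.9, 74.6, 130.4], [28.3, 69.8, 131.9], [27.9, 64.9, 130.3]]
212 [[26.8, 84.2, 133.5], [27.0, 79.4, 134.5], [26.9, 74.7, 134.0], [27.0, 69.9, 134.5], [26.9, 65.2, 134.2]]
216 [[24.9, 84.2, 134.0], [25.0, 79.4, 134.2], [24.9, 74.7, 134.0], [24.8, 69.9, 133.4], [24.9, 65.1, 133.9]]
220 [[22.8, 84.3, 133.6], [22.9, 79.5, 134.0], [23.2, 74.7, 135.0], [23.0, 69.9, 134.3], [22.6, 65.0, 132.9]]
224 [[20.7, 84.3, 133.1], [20.9, 79.5, 133.8], [20.8, 74.7, 133.6], [20.8, 69.9, 133.7], [20.7, 65.0, 133.3]]
228 [[19.0, 84.3, 134.2], [20.2, 79.4, 137.9], [20.5, 74.7, 138.8], [20.3, 70.0, 138.5], [18.5, 64.9, 132.9]]
232 [[16.7, 84.4, 133.2], [20.2, 79.2, 143.9], [20.3, 74.7, 144.3], [20.1, 70.2, 143.8], [16.7, 64.9, 133.4]]
236 [[19.5, 83.6, 147.4], [20.4, 79.1, 150.0], [20.6, 74.7, 150.5], [20.3, 70.4, 149.7], [14.9, 65.0, 134.4]]
1161 [-41.  -39.9 -32.9 -32.2]
1239 [31.2 32.  38.9 42. ]
[129.  177.8 209.5 223.4 232.8 239.7 243.8] 28.311159982640916 [ 16.2613062  133.78687923]
```

The foot spans y 65–86 and is centred between the lips (offset about 0.3 mm), with the sole at about 108.5. I'll lower 62 mm.

{"op": "step_arm", "data": {
  "targets": [
    [[15,0,0,0,0,0,0],[15,0,0,0,0,0,0],[12,0,0,0,0,0,0],[10,0,0,0,0,0,0],[6,0,0,0,0,0,0],[4,0,0,0,0,0,0],[0,0,0,0,0,0,0],[0,0,0,0,0,0,0]]
  ]
}}

```text
t: 17.35
tcp_pos: [527.0, 66.3, 49.1]
tool_rot: [[0.001, 0.973, -0.23], [0.0, -0.23, -0.973], [-1.0, 0.001, -0.0]]
wrist_force: [-0.0, 0.2, -1.7]
grip_width: 17.1
```

{"op": "step_arm", "data": {
  "targets": [
    [[1,0,0,0,0,0,0],[1,0,0,0,0,0,0],[0,0,0,0,0,0,0]]
  ]
}}

```text
t: 17.65
tcp_pos: [526.8, 66.3, 46.9]
tool_rot: [[0.0, 0.973, -0.23], [0.0, -0.23, -0.973], [-1.0, 0.0, -0.0]]
wrist_force: [1.2, -0.6, -1.8]
grip_width: 16.9
```

{"op": "step_arm", "data": {
  "targets": [
    [[0.8,0,3,0,0,0,0],[0,0,6,0,0,0,0],[0,0,6,0,0,0,0],[0,0,6,0,0,0,0],[0,0,6,0,0,0,0],[0,0,6,0,0,0,0],[0,0,6,0,0,0,0],[0,0,6,0,0,0,0],[0,0,6,0,0,0,0],[0,0,6,0,0,0,0]]
  ]
}}

```text
t: 18.65
tcp_pos: [514.8, 10.8, 46.8]
tool_rot: [[0.003, 0.973, -0.23], [0.001, -0.23, -0.973], [-1.0, 0.003, -0.002]]
wrist_force: [1.1, 3.7, 6.0]
grip_width: 16.9
```

Run:
```python
from h import *
s=monitor.state();e=s['tcp_pos']-C;print(s['t'],e@X,e@Y,s['tcp_pos'][2],s['wrist_force'],s['grip_width'])
m,p,d=shot('wrist','w8.png');G=wcloud(load('w8.npz'))
k=(abs(G[...,0])<30)&(abs(G[...,1])<100)&(G[...,2]>48)&(G[...,2]<58)
n,l,st,c=cv2.connectedComponentsWithStats(k.astype(np.uint8))
for i in range(1,n):
    if st[i,4]>40: q=G[l==i];print('chip?',st[i,4],q.mean(0).round(1),np.ptp(q,0).round(0))
```

```text
18.65 1.782948433004927 19.263065519308373 46.847927706655504 [1.05817968 3.71713521 5.96988585] 16.89400611291484
chip? 133 [29.2 23.7 53.1] [ 1. 16. 10.]
chip? 647 [ 17.7 -26.1  50. ] [19. 14.  4.]
chip? 675 [12.   0.4 49.1] [17. 16.  3.]
chip? 549 [-15.7 -22.3  49. ] [17. 17.  3.]
```

Light floor contact (6 N) and the chips are moving ahead of the foot. I'll continue.

{"op": "step_arm", "data": {
  "targets": [
    [[0,-0.5,6,0,0,0,0],[0,-0.5,6,0,0,0,0],[0,0,6,0,0,0,0],[0,0,6,0,0,0,0],[0,0,6,0,0,0,0],[0,0,6,0,0,0,0],[0,0,6,0,0,0,0],[0,0,6,0,0,0,0],[0,0,6,0,0,0,0],[0,0,6,0,0,0,0]]
  ]
}}

```text
t: 19.7
tcp_pos: [499.9, -47.0, 46.8]
tool_rot: [[0.003, 0.973, -0.23], [0.001, -0.23, -0.973], [-1.0, 0.003, -0.002]]
wrist_force: [0.7, 4.3, 7.5]
grip_width: 17.2
```

```bash
cat > ck.py <<'E'
from h import *
import sys
s=monitor.state();e=s['tcp_pos']-C;print(s['t'],e@X,e@Y,s['tcp_pos'][2],s['wrist_force'],s['grip_width'])
f=sys.argv[1]
m,p,d=shot('wrist',f+'.png');G=wcloud(load(f+'.npz'))
k=(abs(G[...,0])<30)&(G[...,1]<100)&(G[...,1]>-100)&(G[...,2]>48)&(G[...,2]<58)
k|=(abs(G[...,0])<51)&(G[...,1]<-97)&(G[...,1]>-179)&(G[...,2]>10.5)&(G[...,2]<36)
n,l,st,c=cv2.connectedComponentsWithStats(k.astype(np.uint8))
for i in range(1,n):
    if st[i,4]>40: q=G[l==i];print('chip?',st[i,4],q.mean(0).round(1),np.ptp(q,0).round(0),c[i].round())
E
python3 ck.py w9
```

```text
19.7 0.5899383356161976 -40.47631001542753 46.833225939287054 [0.69763138 4.34153421 7.51242293] 17.1851915446348
chip? 788 [ 25.5 -54.7  50.8] [11. 40. 10.] [306. 205.]
chip? 674 [  9.5 -59.4  49.1] [18. 16.  3.] [313. 232.]
chip? 304 [-14.8 -73.8  49.1] [17. 12.  3.] [336. 271.]
```

{"op": "step_arm", "data": {
  "targets": [
    [[0,0,6,0,0,0,0],[0,0,6,0,0,0,0],[0,0,6,0,0,0,0],[0,0,6,0,0,0,0],[0,0,6,0,0,0,0],[0,0,6,0,0,0,0],[0,0,6,0,0,0,0],[0,0,6,0,0,0,0],[0,0,6,0,0,0,0],[0,0,6,0,0,0,0],[0,0,6,0,0,0,0],[0,0,6,0,0,0,0]]
  ]
}}

```text
t: 20.95
tcp_pos: [480.3, -119.2, 45.3]
tool_rot: [[-0.003, 0.973, -0.231], [-0.001, -0.231, -0.973], [-1.0, -0.003, 0.002]]
wrist_force: [-0.2, -0.4, -1.8]
grip_width: 17.0
```

```bash
python3 ck.py w10
```

```text
20.95 -1.850764552864435 -115.21470846928985 45.30018760732697 [-0.1524398  -0.41207838 -1.83290278] 16.95862384051417
chip? 532 [  25.4 -116.2   13.1] [12. 17.  4.] [281. 188.]
```

{"op": "step_arm", "data": {
  "targets": [
    [[-20,0,0,0,0,0,0],[-25,0,0,0,0,0,0],[-25,0,20,0,0,0,0],[-10,0,35,0,0,0,0],[0,0,35,0,0,0,0],[0,0,35,0,0,0,0],[0,0,0,0,0,0,0],[0,0,0,0,0,0,0]]
  ]
}}

```text
t: 21.8
tcp_pos: [451.6, -240.5, 125.2]
tool_rot: [[-0.002, 0.972, -0.234], [0.0, -0.234, -0.972], [-1.0, -0.002, 0.0]]
wrist_force: [-0.5, -0.0, -2.1]
grip_width: 17.4
```

```bash
python3 ck.py w11
python3 - <<'E'
from h import *
a=load('w11.npz')['p']; b=cv2.imread('pics/w11.png'); cv2.imwrite('pics/v11.png',cv2.resize(b[60:330,0:360],(800,600)))
E
```

```text
21.8 -1.8335490191442152 -239.80560594913882 125.18532720015475 [-0.49767599 -0.02635721 -2.13893157] 17.378894139977874
chip? 238 [  25.4 -116.8   13. ] [12. 19.  4.] [147. 174.]
chip? 232 [   9.1 -116.    12. ] [18. 17.  4.] [148. 191.]
chip? 462 [ -18.2 -110.2   14.1] [24. 29. 11.] [144. 219.]
```

View pics/v11.png

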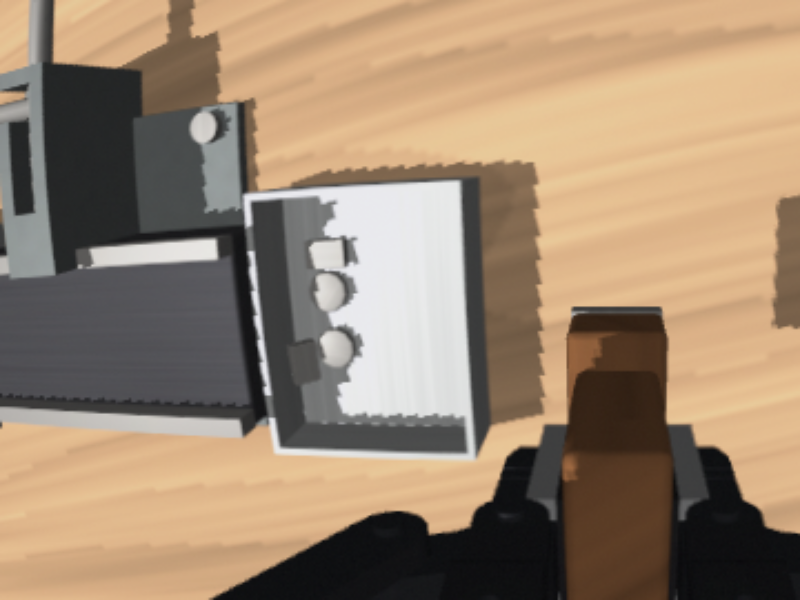

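All four chips lie in the tray at crop px (328,252), (330,292), (337,348) and (303,362). I'll move the scraper 30 mm farther from the tray and set it down on the bench.

{"op": "step_arm", "data": {
  "targets": [
    [[0,0,15,0,0,0,0],[10,0,15,0,0,0,0],[20,0,0,0,0,0,0],[25,0,0,0,0,0,0],[25,0,0,0,0,0,0],[20,0,0,0,0,0,0],[12,0,0,0,0,0,0],[6,0,0,0,0,0,0],[3,0,0,0,0,0,0],[0,0,0,0,0,0,0],[0,0,0,0,0,0,0]]
  ]
}}

```text
t: 22.95
tcp_pos: [447.1, -268.7, 5.6]
tool_rot: [[0.002, 0.973, -0.23], [-0.001, -0.23, -0.973], [-1.0, 0.002, 0.0]]
wrist_force: [0.3, -0.3, -3.0]
grip_width: 17.2
```

Run:
```python
from h import *
s=monitor.state();print(s['t'],s['tcp_pos'],s['wrist_force'],s['tool_rot'].round(4).tolist())
G=wcloud(load('w11.npz'))
k=(abs(G[...,0])<51)&(G[...,1]<-97)&(G[...,1]>-179)&(G[...,2]>10.5)&(G[...,2]<36)
q=G[k&(G[...,0]<-5)];print(np.percentile(q,[0,5,25,50,75,95,100],axis=0).round(0).tolist())
```

```text
22.95 [ 447.10652288 -268.73795726    5.64960939] [ 0.34123212 -0.26412856 -2.98730419] [[0.0015, 0.9732, -0.23], [-0.0008, -0.23, -0.9732], [-1.0, 0.0017, 0.0004]]
[[-31.0, -126.0, 11.0], [-29.0, -124.0, 11.0], [-22.0, -118.0, 12.0], [-18.0, -108.0, 13.0], [-14.0, -103.0, 16.0], [-10.0, -99.0, 19.0], [-7.0, -97.0, 21.0]]
```

{"op": "step_arm", "data": {
  "targets": [
    [[1.5,0,0,0,0,0,0],[1.5,0,0,0,0,0,0],[0.7,0,0,0,0,0,0],[0,0,0,0,0,0,0],[0,0,0,0,0,0,0]]
  ]
}}

```text
t: 23.45
tcp_pos: [446.7, -268.4, 1.9]
tool_rot: [[0.001, 0.973, -0.23], [-0.0, -0.23, -0.973], [-1.0, 0.001, 0.0]]
wrist_force: [-0.5, 1.2, 5.0]
grip_width: 17.2
```

Contact at 5 N and the same height as when it was picked up. I'll release and retreat straight up.

{"op": "step_arm", "data": {
  "targets": [
    [[0,0,0,0,0,0,0.3],[0,0,0,0,0,0,0.45],[0,0,0,0,0,0,0.45],[0,0,0,0,0,0,0.45],[-15,0,0,0,0,0,0.45],[-25,0,0,0,0,0,0.45],[-30,0,0,0,0,0,0.45],[-30,0,0,0,0,0,0.45],[-30,-10,0,0,0,0,0.45],[-30,-20,0,0,0,0,0.45],[0,-20,0,0,0,0,0.45],[0,0,0,0,0,0,0.45]]
  ]
}}

```text
t: 24.65
tcp_pos: [395.4, -256.6, 161.9]
tool_rot: [[-0.001, 0.973, -0.232], [0.0, -0.232, -0.973], [-1.0, -0.001, 0.0]]
wrist_force: [-0.3, -0.7, -0.7]
grip_width: 38.6
```

```bash
python3 ck.py w12
python3 - <<'E'
from h import *
w=load('w12.npz');G=wcloud(w)
for lo,hi in((66,78),(20,30)):
    k=(abs(G[...,0])<40)&(abs(G[...,1]+268)<40)&(G[...,2]>lo)&(G[...,2]<hi);q=G[k]
    print(lo,len(q),np.percentile(q[:,2],[5,50,95]).round(1),cv2.minAreaRect(q[:,:2].astype(np.float32)))
for y in(22,38,48):
    k=(abs(G[...,1]-y)<2)&(G[...,0]>85)&(G[...,0]<125)&(G[...,2]>45);q=G[k]
    if len(q): print('handle',y,len(q),q.mean(0).round(1))
q=G[(abs(G[...,0])<29)&(abs(G[...,1])<88)&(G[...,2]>48)&(G[...,2]<56)];print('in channel',len(q))
m,p,d=shot('side');u,v=proj(m,[470,-150,20]);u,v=int(u),int(v);cv2.imwrite('pics/v12.png',cv2.resize(p[v-75:v+75,u-100:u+100],(800,600),interpolation=cv2.INTER_CUBIC)[:,:,::-1])
E
```

```text
24.65 -52.885403175527856 -268.4021617035128 161.94331627395482 [-0.27827093 -0.66245491 -0.72256561] 38.57901329735808
chip? 177 [  25.6 -117.    13.2] [12. 19.  4.] [133. 122.]
chip? 192 [   9.1 -116.1   12.2] [17. 18.  4.] [133. 137.]
chip? 372 [ -18.4 -110.1   14.2] [22. 29. 10.] [129. 163.]
66 1087 [69.5 71.  72.3] ((-0.23473358154296875, -267.0644226074219), (18.011707305908203, 38.5621452331543), 89.9057846069336)
20 271 [22.7 24.8 26.3] ((-0.2147045135498047, -266.62310791015625), (55.96059036254883, 21.744701385498047), 0.06881661713123322)
handle 22 12 [103.   21.8  62. ]
handle 38 13 [100.   37.3  60.2]
in channel 0
```

View pics/v12.png

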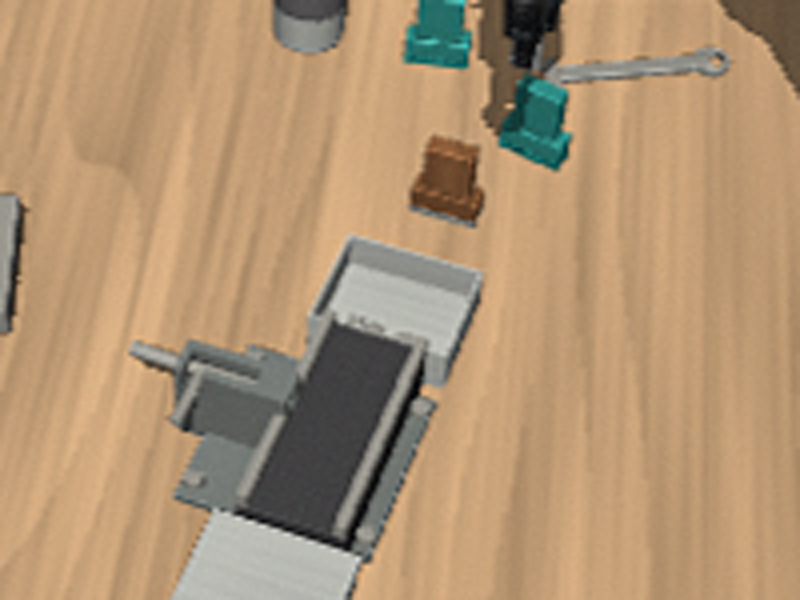

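The side view shows the scraper upright at (447,180), the channel empty, the handle laid over at (185,400) and the gripper clear. Handing in.

```bash
python3 -c "
from h import *
print(job.finish_job())"
```

```text
the job is handed in; nothing more can be done
None
```

I parked the stop pin, swept all four chips into the open tray with the scraper, and set the scraper upright on the bench. I handed the job in at about 25 s of the 64 s allowed. The hand-in gives no verdict, so what follows rests on my own camera and force readings.

**Last checks**
- **Pin:** its origin is about 102 mm along cradle x, inside the 98–111 mm band. The handle lies level in the notch with its end about 50 mm towards +y.
- **Channel and chips:** the channel is empty. All four chips showed in the tray, and their highest point is about 21 mm, against the 34 mm limit. Two chips lie close together against the tray wall nearest the channel and measured as one patch. The nearer one's centre is about 36 mm from the tray's middle, where 42 mm is allowed.
- **Scraper:** it stands upright with its top at about 71–72 mm, so the sole is on the bench. The gripper is clear of everything.
- **Bystanders:** I never went near them. I did not measure them at the end.

**What disagreed or went wrong**
- The real fingertips sit about 35 mm behind the reported TCP, as the wrist and side depth images both showed. My first grasp therefore closed just above the handle, and I corrected for this afterwards.
- While tipping the handle, the fingers pressed on the top of the barrel with about 83 N at the wrist, below the 120 N limit. I could not separate finger force from gripper-body force, so I can't confirm the 40 N body limit held, although it should have been only the fingertips touching.
- The handle dropped into the notch as I backed off and opened to regrip, and I confirmed it in the camera.

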